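# Balance a rebuilt transfer arm on its drive saddle

## Robot

A 6-joint arm with a two-finger parallel gripper is mounted at the origin on the work surface. World frame = base frame: x ahead of the robot, y to its left, z up, the work surface at z = 0. Lengths are in m, angles in rad, forces in N, time in s.
With the tool pointing down it reaches from about 0.325 to 0.775 m from the base axis. Payload 5.5 kg.
Tool frame: the origin (TCP) lies on the centre line of the jaws, within the pads' length; the fingertips stand 17 mm ahead of it and the grasp point (between the pads) lies 2 mm behind it; z points along the fingers, y is the line along which they close (so a half turn about z gives the same grasp; the last joint's range is limited). The gripper opens to 85 mm and grips with 20 to 120 N. Pads are 22 mm wide; open, the fingers measure 114 mm over their backs; the gripper's body (76 mm by 85 mm) begins 54 mm behind the grasp point. The pads swing forward as they close: fully open they stand 13 mm farther back than shut.
Start: joints at [-1.265, 0.091, 1.231, -0, 1.82, -0.057], TCP at [0.213, -0.561, 0.248] pointing down, gripper open.
Joint ranges: [-2.87, 2.87], [-0.86, 2.18], [0.17, 2.46], [-1.51, 4.65], [0.06, 2.69], [-2.65, 2.65]. Speed limits (rad/s): [2.57, 2.57, 3.01, 3.14, 3.14, 3.14].

## Interface

Orientations are given as [roll, pitch, yaw] about the fixed x, y, z axes, in that order (R = Rz(yaw) Ry(pitch) Rx(roll)).
In Python, from station import arm gives the robot as it stands. The module is installed in compiled form; this text tells all that it offers. Calls block until the motion is done:
- arm.move_pose(position, orientation): joint-space move of the TCP to a pose.
- arm.movel(position, rot=None, vel=0.15, f_stop=None): straight line of the TCP; rot=None keeps the orientation; vel is the mean speed in m/s. With f_stop (N) it stops when the force on the tool has changed by that much, and returns True; else False.
- arm.set_joints(angles): joint-space move.
- arm.open() and arm.grab(): open the fingers fully, or close them until they stop; the grip force is fixed at half the most.
- arm.sleep(seconds).
- arm.inverse_kinematics(position, orientation): joint angles nearest the present ones, or None.
- arm.read_state(): the state.
- arm.read_camera(name): name is "scene" or "top"; returns the picture (420x560x3 uint8, red, green, blue); there is no depth.
- arm.camera_model(name): a dict with "fx", "fy", "cx", "cy" (pixels), "xyz" and "rotation" of the camera in the world. Camera axes: x right, y up, looking along -z (the intrinsics and any distortion apply to the point x, -y, -z); pixel columns grow to the right and rows downward; lengths in m; the calibration is good to about 2 mm. A picture is of the moment at which its call begins. camera_model takes no time and is no camera call.
A pose or a line that the arm cannot do raises arm.IKError and nothing moves.
- arm.close_job(): hands the job in; it is judged then, once.
Trained networks look in the newest picture that a camera, given by its name, has taken for a name from the list of things; names that differ only in an ending like _2 or _b are one class to them, and where a whole thing is asked for, a point or a joint stands for the part that bears it (a point fixed in the world has none). Each returns a list of dicts, best first, with "p" (0 to 1); they miss things now and then, are a little off and sometimes report something else, mostly with a low value. They report only what shows in the picture. A call takes as long as a camera call. They do not tell look-alikes from the thing itself.
- arm.look_for(camera, label): "bbox" ([left, top, right, bottom] in pixels, round what is visible of it).
The state is a dict: "time_s": time; "joints": joint angles; "qvel": joint speeds; "effort": joint torques, N m; "tool_pos": TCP position; "tool_rot": TCP orientation; "wrist_force": force on the tool from outside, world axes, zero at the start; "ft_torque": the same for the moment, N m; "opening": opening from 0.0 (shut) to 1.0 (fully open); "finger_force": force on a finger pad.
Only numpy, scipy, OpenCV 4.12 (cv2) and the standard library are available. Lean on these libraries where they do the work, as an engineer would, in place of code of your own. Each camera call takes 0.05 s, during which the arm holds its last target. There are 200 camera calls.

## Task

The tool head and the counterweight of this transfer arm have just been changed, so where it balances is not known. Lift it a few millimetres at trial points along its middle to find the balance point, without letting it tip and always setting it down gently, then carry it over level, held at that point, and lay it in the open saddle of the drive unit so that it stays there level by itself when you let go. Leave the other things on the bench where they are.

Things in the scene. Friction and masses are not known exactly. Their poses are not given: they have to be found in the camera images.
- transfer_arm: loose transfer arm: aluminium profile 420 mm long, 20 wide, 40 high, lying on the stand's two rests. Origin: middle of its underside; x along it to the counterweight, z up. Weighs 0.3 to 0.9 kg, balancing somewhere from x = -95 to +110 mm. Grip from above across the 20 mm, by the upper 25 mm of its height, so the fingers clear the saddle's cheeks
- head_end (a point): middle of the tool head's gripper block, fixed under the arm's -x end: with its end plate it spans 174 to 218 mm from the arm's origin, 40 mm wide, reaching 54 mm below the arm's underside. Mass unknown. Axes as the arm
- weight_end (a point): middle of the counterweight at the arm's +x end: three discs of 52 mm diameter on an end plate, 210 to 254 mm from the arm's origin, reaching 6 mm below the arm's underside. Mass unknown. Axes as the arm
- stand: fixed storage stand: steel foot plate 340 x 56 mm with two upright fork rests that carry the arm. Origin: centre of the foot's underside; x along the arm. It may stand nearer to the robot than the drive unit or beyond it
- rest_a (a point): centre of the seat of the stand's rest at its x = -150 mm, 80 mm above the table. The rest is 16 mm thick along x, with side lips 8 mm high, 26 mm apart, beside the arm. Between the rests the arm's sides are free
- rest_b (a point): the same on the rest at the stand's x = +150 mm
- drive: fixed drive unit: flange 72 x 72 mm, square motor body 58 mm, round table and on top an open aluminium saddle 40 mm long and 60 mm wide, the top of its cheeks 120 mm above the table. Origin: centre of the flange's underside; x along the saddle's slot
- seat (a point): centre of the top of the saddle's land, 110 mm above the table; x along the slot. The slot is 24 mm wide, between cheeks 40 mm long, 10 mm above the land, with bevelled upper edges, open at its ends. The land is a rib only 14 mm long along x, 4 mm above the slot's floor: the arm rests on it alone and rocks off unless its balance point is over it. Either end may point either way
- cap: bystander: the saddle's loose clamp cap, a 40 x 60 x 12 mm aluminium plate with four screws standing 6 mm above it, not to be fitted now; lies between stand and drive unit. Origin: centre of underside
- collar: bystander: steel shaft collar 34 mm across, 13 mm high. Origin: centre of underside
- hexkey: bystander: L-shaped hex key 90 mm long, 6 mm thick. Origin: in the middle of the long leg, on the table
- spool: bystander: wire spool 66 mm across, 46 mm high. Origin: centre of underside
- driver: bystander: screwdriver lying on the table, handle towards its -x
- tray: bystander: grey parts tray 130 x 90 x 35 mm with screws. Origin: centre of underside
- oiler: bystander: small white oil bottle 44 mm across, 110 mm high. Origin: centre of underside
Mind the look-alikes: they are no part of the job. Leave any brown look-alike of the drive alone.

How it is judged:
On the way, in this order (a step that is already met when the one before it is completed fails the run):
1. the arm is lifted clear of both rests in the fingers, level within 3 degrees (contact force between transfer_arm and stand below 0.05 N and contact force between transfer_arm and drive below 0.05 N and contact force between the fingers and transfer_arm above 2 N and height (world z) of transfer_arm above 0.084 m and angle between transfer_arm's own z axis and vertical below 0.052 rad), for 0.3 s.
2. the arm lies in the saddle with the gripper still at the saddle, so that it was carried by its balance point (z of transfer_arm in the frame of seat between -0.005 and 0.005 m and angle between the x axis of transfer_arm and the x axis of seat, either way round below 0.15 rad and horizontal distance between transfer_arm and seat below 0.11 m and contact force between transfer_arm and stand below 0.05 N and horizontal distance between the grasp point and seat below 0.025 m and distance between the grasp point and seat below 0.06 m), for 0.2 s.
At the end, for the whole second after the job is handed in: The arm lies between the saddle's cheeks, in line with the slot (within 9 degrees), its underside at the height of the land (within 5 mm), carried by the drive unit alone, level within 2.3 degrees, still, and let go (z of transfer_arm in the frame of seat between -0.005 and 0.005 m and angle between the x axis of transfer_arm and the x axis of seat, either way round below 0.15 rad and horizontal distance between transfer_arm and seat below 0.11 m and contact force between transfer_arm and stand below 0.05 N and contact force between transfer_arm and drive above 2.5 N and angle between transfer_arm's own z axis and vertical below 0.04 rad and linear speed of transfer_arm below 0.01 m/s and angular speed of transfer_arm below 0.05 rad/s); the robot touches nothing.
It fails at once if the arm tips more than 9 degrees from level, at any time (angle between transfer_arm's own z axis and vertical above 0.157 rad).
It fails at once if the arm is pressed or dropped on the drive unit with more than 40 N (contact force between transfer_arm and drive above 40 N).
It fails at once if the arm is pressed or dropped on the stand with more than 40 N (contact force between transfer_arm and stand above 40 N).
It fails at once if another thing on the bench is moved more than 20 mm (distance of any of cap, collar, hexkey, spool, driver, tray, oiler from where it was at the start of the episode above 0.02 m).
It also fails if it takes over 67 s, if anything falls off the work surface, if the arm or the gripper's body presses on something with over 40 N, if the wrist force passes 120 N, or if a joint passes its speed limit or range.

## Working session

There is one attempt and no reset: what is moved stays moved. The work goes in short steps, each a Python script; the robot and the scene stay as the last script left them, time stands still between calls to the robot, and variables do not carry over. Pictures are saved under pics/ and viewed, at most 10 in all, crops included, and the job is handed in when it is done.

```bash
mkdir -p pics; ls
python3 - <<'E'
from station import arm
import cv2
for n in("scene","top"):
    im=arm.read_camera(n); cv2.imwrite(f"pics/{n}0.png",cv2.cvtColor(im,cv2.COLOR_RGB2BGR))
    m=arm.camera_model(n); print(n,m)
    for l in ("transfer_arm","stand","drive","cap","head_end","weight_end","rest_a","seat","spool","oiler","tray"):
        print(l,[(round(d["p"],2),[round(v) for v in d["bbox"]]) for d in arm.look_for(n,l)][:4])
s=arm.read_state();print(s)
E
```

```text
pics
scene {'fx': 474.5744293239081, 'fy': 474.5744293239081, 'cx': 278.7542763076224, 'cy': 212.985735457233, 'xyz': array([ 1.00426463, -0.56928788,  1.2153107 ]), 'rotation': array([ 0.5416576 , -0.00157508,  0.61893186])}
transfer_arm [(0.89, [172, 124, 298, 238])]
stand [(0.69, [198, 152, 280, 234])]
drive [(0.93, [310, 218, 345, 269]), (0.89, [316, 110, 343, 157]), (0.84, [270, 201, 304, 245])]
cap [(0.25, [293, 95, 312, 124])]
head_end []
weight_end [(0.78, [168, 123, 299, 239])]
rest_a [(0.63, [191, 152, 284, 235])]
seat [(0.92, [312, 220, 347, 268]), (0.86, [268, 201, 303, 241]), (0.83, [316, 107, 344, 154]), (0.46, [194, 153, 282, 236])]
spool [(0.94, [292, 94, 311, 121]), (0.18, [191, 149, 285, 232])]
oiler [(0.69, [289, 260, 304, 288]), (0.45, [169, 121, 300, 236]), (0.33, [191, 152, 285, 235])]
tray [(0.82, [324, 179, 377, 222])]
top {'fx': 423.03569341702166, 'fy': 423.03569341702166, 'cx': 276.9058065615582, 'cy': 207.25205857762677, 'xyz': array([ 0.44972723, -0.03230122,  1.12704343]), 'rotation': array([ 0.15108136, -0.00199633, -1.59188185])}
transfer_arm [(0.85, [
[... 553 characters left out ...]
172, 136, 215, 195])]
{'time_s': 1.2, 'joints': array([-1.26471837e+00,  9.10887419e-02,  1.23066080e+00, -7.57307468e-06,
        1.81980362e+00, -5.66610238e-02]), 'qvel': array([-0.00018366, -0.00032117,  0.0016157 , -0.00041274,  0.00123139,
       -0.00011799]), 'effort': array([ 8.84137717e-05, -4.58473384e+01, -4.18099344e+01, -1.20267950e-04,
        8.94837685e-04, -3.07839514e-06]), 'tool_pos': array([ 0.21292654, -0.56097169,  0.24830411]), 'tool_rot': array([3.14155364e+00, 9.56406655e-06, 3.62737116e-01]), 'wrist_force': array([-0.70814651,  0.36589472, -0.59402086]), 'ft_torque': array([-0.01791668, -0.06588305, -0.00749299]), 'finger_force': 0.0, 'opening': 1.0025979781718677}
```

View pics/top0.png

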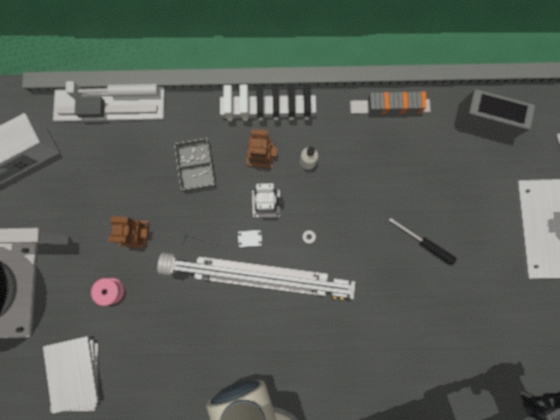

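View pics/scene0.png

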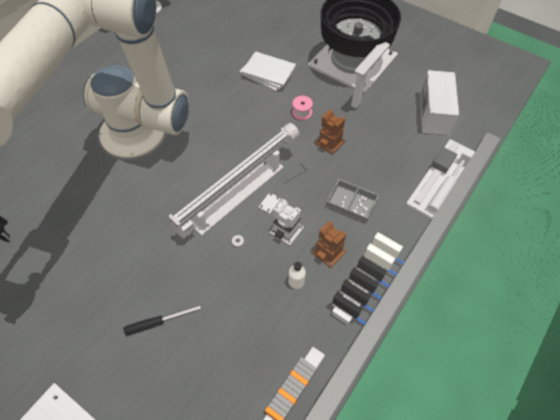

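```bash
cat > h.py <<'E'
from station import arm
import numpy as np, cv2
from scipy.spatial.transform import Rotation as R
def cam(n):
    m=arm.camera_model(n); return m,R.from_euler("xyz",m["rotation"]).as_matrix()
def p2w(n,uv,z):
    m,Q=cam(n); uv=np.atleast_2d(uv).astype(float)
    d=np.c_[(uv[:,0]-m["cx"])/m["fx"],-(uv[:,1]-m["cy"])/m["fy"],-np.ones(len(uv))]@Q.T
    return m["xyz"]+d*((z-m["xyz"][2])/d[:,2])[:,None]
def w2p(n,P):
    m,Q=cam(n); c=(np.atleast_2d(P)-m["xyz"])@Q
    return np.c_[m["cx"]+m["fx"]*c[:,0]/-c[:,2],m["cy"]-m["fy"]*c[:,1]/-c[:,2]]
def crop(n,im,x0,y0,w,h,k):
    c=cv2.resize(cv2.cvtColor(im[y0:y0+h,x0:x0+w],cv2.COLOR_RGB2BGR),None,fx=k,fy=k,interpolation=cv2.INTER_CUBIC)
    for i in range(0,w,10): cv2.putText(c,str(x0+i),(int((i+.5)*k),10),0,.3,(0,255,255)); cv2.line(c,(int((i+.5)*k),12),(int((i+.5)*k),18),(0,255,255))
    for i in range(0,h,10): cv2.putText(c,str(y0+i),(0,int((i+.5)*k)),0,.3,(0,255,255)); cv2.line(c,(20,int((i+.5)*k)),(26,int((i+.5)*k)),(0,255,255))
    return c
E
python3 - <<'E'
from h import *
t=cv2.imread("pics/top0.png")[...,::-1]; s=cv2.imread("pics/scene0.png")[...,::-1]
a=crop("top",t,150,235,216,70,3.7)
b=crop("top",t,230,172,66,50,6); c=crop("scene",s,255,185,66,50,6)
o=np.zeros((600,800,3),np.uint8); o[:a.shape[0],:a.shape[1]]=a[:, :800]
o[270:570,:396]=b;o[270:570,400:796]=c
cv2.imwrite("pics/crop1.png",o)
print(p2w("top",[[265,200]],.12),p2w("scene",[[287,212]],.12))
E
```

```text
[[ 0.62126717 -0.00918118  0.12      ]] [[ 0.63962288 -0.01605908  0.12      ]]
```

View pics/crop1.png

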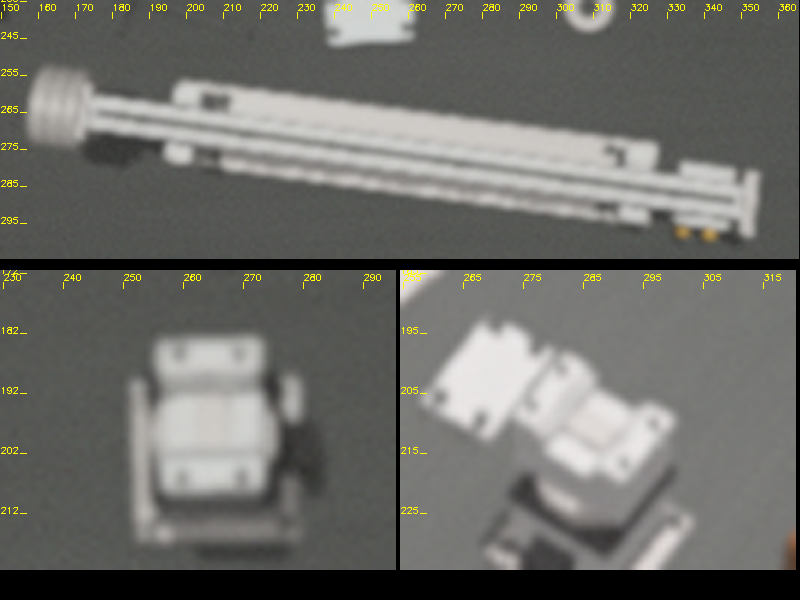

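Run:
```python
from h import *
t=cv2.cvtColor(cv2.imread("pics/top0.png"),6).astype(float); s=cv2.cvtColor(cv2.imread("pics/scene0.png"),6).astype(float)
def dark(g,u,v,r=2):
    u0,v0=int(round(u)),int(round(v)); 
    for _ in range(2):
        yy,xx=np.mgrid[v0-r:v0+r+1,u0-r:u0+r+1]; w=g[yy,xx]; w=np.clip(np.percentile(w,70)-w,0,None)
        c=(xx*w).sum()/w.sum(),(yy*w).sum()/w.sum(); u0,v0=int(round(c[0])),int(round(c[1]))
    return c
def sc(x,y): return 255+(x-400)/6-.5,185+(y-270)/6-.5
for n,g,H in (("top",t,[(259.5,185.3),(269.2,185.3),(259.8,206),(269.5,206)]),("scene",s,[sc(558,358),sc(530,405),sc(652,425),sc(624,462)])):
    h=np.array([dark(g,*p) for p in H]); print(np.round(h,1).tolist())
    P=p2w(n,h,.12); print(np.round(P[:,:2],4).tolist(),"ctr",P.mean(0))
    if n=="top": a=P[0]-P[1]+P[2]-P[3]; b=P[0]+P[1]-P[2]-P[3]
    else: a=P[0]-P[1]+P[2]-P[3]; b=P[0]+P[1]-P[2]-P[3]
    print("yaws",np.degrees([np.arctan2(a[1],a[0]),np.arctan2(b[1],b[0])]))
# groove
U=np.arange(182,326); V=[]
for u in U:
    c=263.4+(u-173.8)*24.3/175.7; v=np.arange(int(c)-2,int(c)+4); w=t[v,u]; k=np.argmin(w[1:-1])+1
    d=w[k-1]-2*w[k]+w[k+1]; V.append(v[k]+.5*(w[k-1]-w[k+1])/d if d else np.nan)
V=np.array(V); ok=np.isfinite(V)
for _ in range(4):
    f=np.polyfit(U[ok],V[ok],1); r=V-np.polyval(f,U); ok=np.abs(r)<.5
print("groove",f,ok.sum(),np.nanstd(r[ok]))
W=p2w("top",[[u,np.polyval(f,u)] for u in (157.1,172,355,352)],.12); print(W)
d=W[0]-W[2]; print("arm yaw",np.degrees(np.arctan2(d[1],d[0])),"len",np.linalg.norm(d))
m,Q=cam("top"); print(Q)
for p in [(0.4,0,0.0),(.4,.2,0)]: print(w2p("scene",p))
```

```text
[[259.8, 182.6], [269.0, 182.6], [259.9, 208.4], [270.0, 208.3]]
[[0.6643, 0.0028], [0.664, -0.0195], [0.6011, 0.0034], [0.6008, -0.0209]] ctr [ 0.63254241 -0.0085693   0.12      ]
yaws [89.1554629   0.31593585]
[[281.2, 196.8], [275.7, 206.8], [298.0, 210.2], [293.8, 218.0]]
[[0.5987, 0.0148], [0.6051, -0.0203], [0.6605, 0.0059], [0.6653, -0.0209]] ctr [ 0.6324183  -0.00512217  0.12      ]
yaws [100.31224984 175.57271563]
groove [1.39038707e-01 2.40544387e+02] 144 0.08287735764640322
[[ 0.47726271  0.2478858   0.12      ]
 [ 0.47167491  0.21267151  0.12      ]
 [ 0.40364347 -0.2160625   0.12      ]
 [ 0.40474991 -0.20908971  0.12      ]]
arm yaw 80.98349011609025 len 0.46975293685126673
[[-0.02108391  0.98839548 -0.15043219]
 [-0.99977572 -0.02054339  0.00514643]
 [ 0.00199633  0.15050696  0.98860693]]
[[225.54272534 189.83356131]]
[[264.08066667 148.25010069]]
```

Run:
```python
from h import *
t=cv2.cvtColor(cv2.imread("pics/top0.png"),6).astype(float); s=cv2.cvtColor(cv2.imread("pics/scene0.png"),6).astype(float)
from scipy.ndimage import map_coordinates
from scipy.optimize import least_squares
def mn(g,u,v):
    o=np.arange(-1.5,1.51,.05); yy,xx=np.meshgrid(v+o,u+o,indexing="ij"); w=map_coordinates(g,[yy,xx],order=3)
    i=np.unravel_index(np.argmin(w+2*((yy-v)**2+(xx-u)**2)),w.shape); return xx[i],yy[i]
def sc(x,y): return 255+(x-400)/6-.5,185+(y-270)/6-.5
Hs={}
for n,g,H in (("top",t,[(259.5,185.3),(269.2,185.3),(259.8,206),(269.5,206)]),("scene",s,[sc(558,358),sc(530,405),sc(652,425),sc(624,462)])):
    h=np.array([mn(g,*p) for p in H]); print(np.round(h-np.array(H),1).tolist())
    P=p2w(n,h,.12); Hs[n]=P[:,:2]
    if n=="scene": P=P[[2,3,0,1]] if P[0,0]<P[2,0] else P
    a=P[0]-P[1]+P[2]-P[3]; b=P[0]+P[1]-P[2]-P[3]
    print(n,np.round(P[:,:2],4).tolist(),"ctr",P.mean(0),"size",np.linalg.norm(a)/2,np.linalg.norm(b)/2,"slot yaw",np.degrees([np.arctan2(a[1],a[0]),np.arctan2(b[1],b[0])+np.pi/2]))
    Hs[n]=P
c=(Hs["top"].mean(0)+Hs["scene"].mean(0))/2
outs=[]
for n,g,x0,y0 in(("top","pics/top0.png",230,172),("scene","pics/scene0.png",255,185)):
    k=6;im=crop(n,cv2.imread(g)[...,::-1],x0,y0,66,50,k)
    y=np.radians(90); e=np.array([np.cos(y),np.sin(y),0]);f=np.array([-e[1],e[0],0])
    for lo,hi in((12,30),(-30,-12)):
        Q=[c+e*a+f*b for a,b in((.02,lo/1e3),(.02,hi/1e3),(-.02,hi/1e3),(-.02,lo/1e3))]
        cv2.polylines(im,[np.int32((w2p(n,Q)-[x0,y0]+.5)*k)],True,(0,0,255))
    outs.append(im)
cv2.imwrite("pics/ov.png",np.hstack(outs))
```

```text
[[0.0, -1.5], [0.1, 0.1], [0.1, 0.3], [0.4, 0.6]]
top [[0.6614, 0.0035], [0.657, -0.0203], [0.606, 0.0034], [0.605, -0.0206]] ctr [ 0.63236343 -0.00851797  0.12      ] size 0.024048993344087777 0.05368610544405502 slot yaw [83.50568834 90.20623798]
[[0.4, -1.5], [0.1, -0.2], [0.4, -0.2], [0.1, 0.3]]
scene [[0.658, 0.0041], [0.6591, -0.0208], [0.6004, 0.0125], [0.6064, -0.0197]] ctr [ 0.63097719 -0.00598448  0.12      ] size 0.02875726628185415 0.05534902478483133 slot yaw [97.13567648 85.08179754]
```

View pics/ov.png

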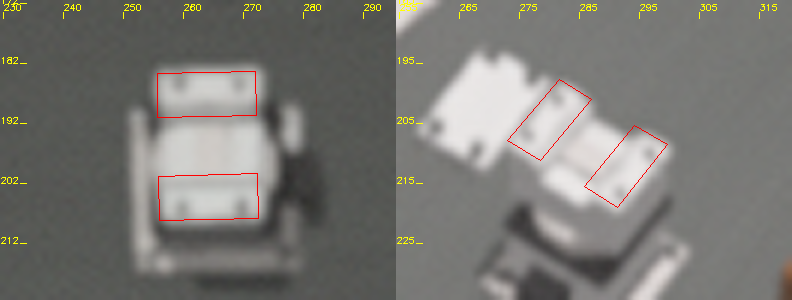

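```bash
cat >> h.py <<'E'
D=np.radians(80.98); d=np.array([np.cos(D),np.sin(D),0]); O=np.array([.4376,-.002,0])
def avg(n=10):
    S=[]
    for _ in range(n): s=arm.read_state(); S.append(np.r_[s["wrist_force"],s["ft_torque"]]); arm.sleep(.02)
    return np.mean(S,0)
def rep(a,t):
    w=a-t; s=w[3]*d[1]-w[4]*d[0]; print("F",np.round(w[:3],2),"M",np.round(w[3:],3),"mom-along",round(s,3),"s=M/F mm",round(1e3*s/w[2],1) if abs(w[2])>.5 else None,"t",round(arm.read_state()["time_s"],1))
    return w[2],s
E
python3 - <<'E'
from h import *
print(p2w("top",[[264.6,195.75]],.12),p2w("scene",[[286.8,208.5]],.12), "brown",p2w("top",[[110,215],[148,248]],.1)[:,:2])
p=O+[0,0,.19]; arm.move_pose(p,[np.pi,0,D])
s=arm.read_state();print(s["tool_pos"],s["joints"].round(3),s["time_s"])
print("stop",arm.movel(O+[0,0,.114],vel=.1,f_stop=6))
t=avg(); arm.grab(); a=avg(5); rep(a,t); s=arm.read_state(); print(s["opening"],s["finger_force"],s["tool_pos"])
np.save("tare.npy",t)
for k in (1,2,3):
    arm.movel(O+[0,0,.114+k*.001],vel=.01); arm.sleep(.1); rep(avg(6),t)
E
```

```text
[[ 0.63170715 -0.00838991  0.12      ]] [[ 0.6328347  -0.00729195  0.12      ]] brown [[0.59532174 0.37108775]
 [0.51281219 0.27618674]]
[ 0.43780061 -0.00261375  0.19012157] [-0.084 -0.358  1.743 -0.     1.756  0.075] 3.3667
stop False
F [ 1.36 -0.07  0.68] M [-0.022 -0.346  0.04 ] mom-along 0.032 s=M/F mm 47.5 t 5.1
0.21809079799337833 61.72685623168945 [ 0.4379529  -0.00204197  0.11425742]
F [ 0.33  0.27 -3.53] M [-0.022 -0.182 -0.166] mom-along 0.007 s=M/F mm -1.9 t 5.6
F [-1.37 -0.14 -5.52] M [-0.372  0.096  0.017] mom-along -0.382 s=M/F mm 69.2 t 6.0
F [-0.15  0.12 -5.88] M [-0.413  0.075  0.018] mom-along -0.42 s=M/F mm 71.4 t 6.5
```

Run:
```python
from h import *
t=np.load("tare.npy")
arm.movel(O+[0,0,.1142],vel=.01); arm.open()
x=.070
P=O+x*d
arm.movel(O+[0,0,.15],vel=.1); arm.movel(P+[0,0,.15],vel=.15); arm.movel(P+[0,0,.114],vel=.1,f_stop=6)
t=avg(); np.save("tare.npy",t); arm.grab(); rep(avg(5),t)
for k in (1.5,3,5):
    arm.movel(P+[0,0,.114+k*.001],vel=.01); arm.sleep(.15); rep(avg(8),t)
im=arm.read_camera("scene"); cv2.imwrite("pics/s1.png",crop("scene",im,150,100,165,150,4))
im=arm.read_camera("top"); cv2.imwrite("pics/t1raw.png",im[...,::-1])
```

```text
F [ 1.78 -0.08  0.89] M [-0.046 -0.28   0.014] mom-along -0.002 s=M/F mm -2.3 t 10.1
F [ 0.3  -0.25 -5.76] M [-0.047  0.017  0.021] mom-along -0.049 s=M/F mm 8.5 t 10.7
F [ 0.25 -0.24 -5.76] M [-0.053  0.02  -0.001] mom-along -0.056 s=M/F mm 9.7 t 11.2
F [-0.1  -0.39 -5.97] M [-0.059  0.028  0.008] mom-along -0.063 s=M/F mm 10.5 t 11.9
```

Run:
```python
from h import *
def samp(n):
    S=[]
    for _ in range(n): s=arm.read_state(); S.append(np.r_[s["wrist_force"],s["ft_torque"]]); arm.sleep(.03)
    S=np.array(S); print(S.mean(0).round(3),S.std(0).round(3),"corr Fy-Mx",np.corrcoef(S[:,1],S[:,3])[0,1].round(2)); return S.mean(0)
P=O+.07*d; print(arm.read_state()["time_s"])
L=samp(60)
arm.movel(P+[0,0,.1142],vel=.01); arm.open(); arm.sleep(.2)
T=samp(60); rep(L,T); np.save("tare.npy",T)
t=cv2.cvtColor(cv2.imread("pics/t1raw.png"),6).astype(float)
for n,rng in (("top0",range(250,326)),("t1raw",range(270,326))):
    t=cv2.cvtColor(cv2.imread(f"pics/{n}.png"),6).astype(float);U=np.array(rng);V=[]
    for u in U:
        c=240.54+.13904*u; v=np.arange(int(c)-3,int(c)+4); w=t[v,u]; k=np.argmin(w[1:-1])+1
        q=w[k-1]-2*w[k]+w[k+1]; V.append(v[k]+.5*(w[k-1]-w[k+1])/q if q else np.nan)
    V=np.array(V); ok=np.isfinite(V)
    for _ in range(5): f=np.polyfit(U[ok],V[ok],1); r=V-np.polyval(f,U); ok=np.abs(r)<.5
    W=p2w("top",[[u,np.polyval(f,u)] for u in (180,320)],.12 if n=="top0" else .125); e=W[0]-W[1]; e/=np.linalg.norm(e)
    s=np.array([P[0],P[1]])-W[1][:2]; print(n,ok.sum(),"yaw",np.degrees(np.arctan2(e[1],e[0])),"TCP lateral off groove mm",1e3*(e[0]*s[1]-e[1]*s[0]))
```

```text
11.9833
[-5.300e-02 -1.110e-01 -5.586e+00 -3.500e-02  1.100e-02  1.000e-03] [0.421 0.532 0.518 0.028 0.032 0.025] corr Fy-Mx 0.1
[-0.094 -0.002  0.034  0.011  0.005  0.002] [0.53  0.393 0.558 0.028 0.031 0.027] corr Fy-Mx -0.05
F [ 0.04 -0.11 -5.62] M [-0.045  0.006 -0.001] mom-along -0.046 s=M/F mm 8.1 t 17.5
top0 76 yaw 80.93433821676827 TCP lateral off groove mm 0.13095264117126554
t1raw 56 yaw 81.01296758227484 TCP lateral off groove mm -0.8958884467843015
```

View pics/s1.png

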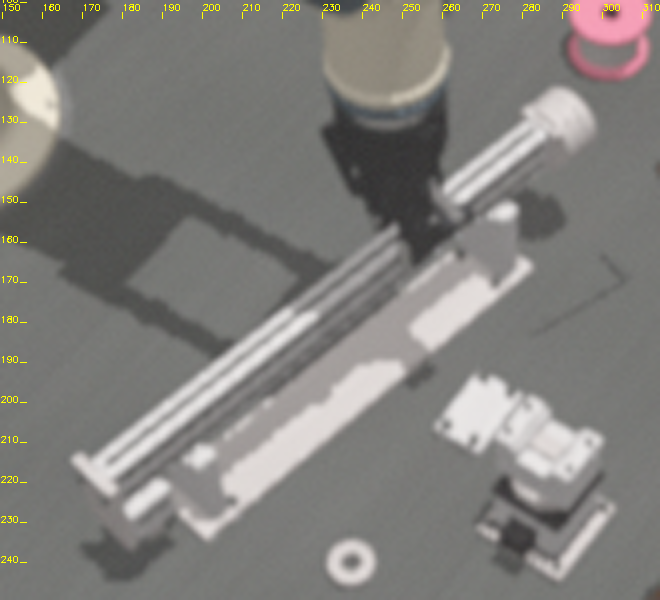

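Run:
```python
from h import *
P=O+.0775*d
arm.movel(P-.0075*d+[0,0,.13],vel=.1); arm.movel(P+[0,0,.13],vel=.1); arm.movel(P+[0,0,.1142],vel=.1)
T=avg(40); arm.grab()
arm.movel(P+[0,0,.120],vel=.015); arm.sleep(.2); F,s=rep(avg(60),T); e=s/F; print("resid mm",e*1e3); np.save("e.npy",e)
np.save("tare.npy",T)
if abs(e)<.004:
    y=np.radians(89.5); u=np.array([np.cos(y),np.sin(y),0]); S=np.array([.6322,-.0078,0])-e*u
    arm.movel(P+[0,0,.18],vel=.08)
    arm.movel(S+[0,0,.18],rot=[np.pi,0,y],vel=.1)
    arm.movel(S+[0,0,.158],vel=.05); arm.sleep(.2)
    print(arm.read_state()["tool_pos"],S,arm.read_state()["time_s"])
    im=arm.read_camera("scene"); t=arm.read_camera("top"); cv2.imwrite("pics/t2raw.png",t[...,::-1])
    cv2.imwrite("pics/s2.png",np.vstack([crop("scene",im,215,130,133,100,6)[:, :798]]))
```

```text
F [-0.14 -0.09 -5.66] M [-0.001  0.006  0.001] mom-along -0.002 s=M/F mm 0.4 t 21.4
resid mm 0.3509117368615666
[ 0.63242819 -0.00817466  0.15857726] [ 0.63219694 -0.0081509   0.        ] 25.2
```

View pics/s2.png

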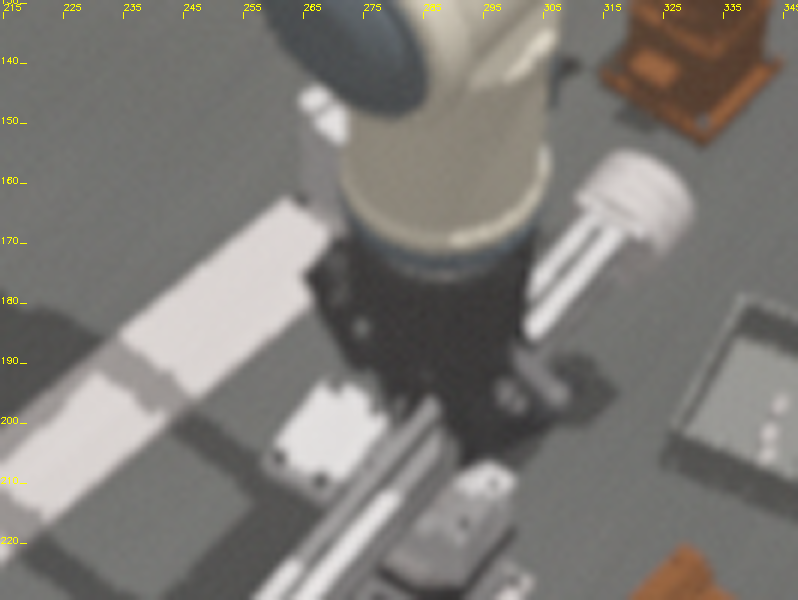

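Run:
```python
from h import *
e=np.load("e.npy"); T=np.load("tare.npy")
y=np.radians(89.5); u=np.array([np.cos(y),np.sin(y),0]); S=np.array([.6322,-.0078,0])-e*u
rep(avg(5),T)
print(arm.movel(S+[0,0,.1435],vel=.012,f_stop=3)); s=arm.read_state(); print(s["tool_pos"],s["time_s"]); rep(avg(15),T)
```

```text
F [ 0.06 -0.16 -5.72] M [-0.011 -0.009  0.013] mom-along -0.009 s=M/F mm 1.6 t 25.4
True
[ 0.63212894 -0.00815151  0.14443179] 26.4167
F [-0.03  0.02  6.76] M [-0.02  -0.008  0.002] mom-along -0.018 s=M/F mm -2.7 t 26.7
```

Run:
```python
from h import *
T=np.load("tare.npy"); p=arm.read_state()["tool_pos"]
for z in (.1443,.1445):
    arm.movel([p[0],p[1],z],vel=.01); F,_=rep(avg(8),T)
    if F<2: break
arm.open(); arm.sleep(.3); rep(avg(8),T)
q=arm.read_state()["tool_pos"]; arm.movel([q[0],q[1],.26],vel=.1); arm.movel([.45,-.25,.30],vel=.25); arm.sleep(.3)
print(arm.read_state()["time_s"])
im=arm.read_camera("scene"); t=arm.read_camera("top")
a=crop("scene",im,190,110,160,150,2.5); b=crop("top",t,140,150,230,90,3.4)
o=np.zeros((600,800,3),np.uint8); o[:b.shape[0],:b.shape[1]]=b[:,:800]; h=min(600-b.shape[0],a.shape[0]); o[b.shape[0]:b.shape[0]+h,:a.shape[1]]=a[:h]
cv2.imwrite("pics/end.png",o)
```

```text
F [ 0.8  -0.02  1.59] M [-0.025 -0.202  0.014] mom-along 0.007 s=M/F mm 4.6 t 27.3
F [0.11 0.06 0.06] M [-0.015  0.009 -0.007] mom-along -0.016 s=M/F mm None t 28.4
31.3667
```

View pics/end.png

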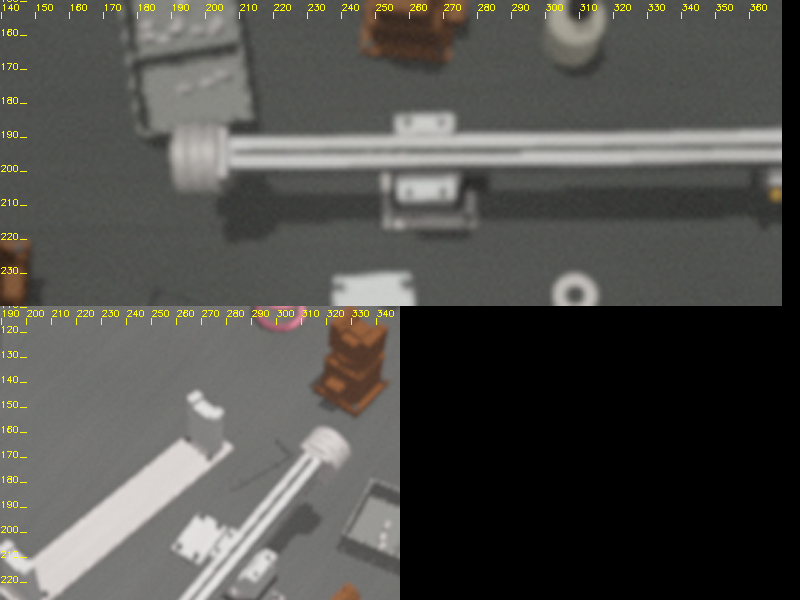

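The picture shows the arm lying in the saddle between both cheeks. The cheeks show at about (264,186) and (264,206) in the top view. The arm is in line with the slot, level and free of the stand, and the bystanders have not moved. I'm handing it in.

```bash
python3 -c "
from station import arm
print(arm.close_job())"
```

```text
the job is handed in; nothing more can be done
None
```

The transfer arm was found to balance at about x = +78 mm, carried over level held at that point and laid in the drive's saddle, where it stayed level and in line after release; the job is handed in, but the station gave no verdict.

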